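Reset the tripped kiln controller and switch the kiln back on

ROBOT

A 6-joint arm with a two-finger parallel gripper is mounted at the origin on the work surface. World frame = base frame: x ahead of the robot, y to its left, z up, the work surface at z = 0. Lengths are in m, angles in rad, forces in N, time in s.
With the tool pointing down it reaches from about 0.35 to 0.725 m from the base axis. Payload 4.3 kg.
Tool frame: the origin (TCP) lies between the finger pads; the fingertips stand 8 mm ahead of it and the grasp point (between the pads) lies 11 mm behind it (bot.tips_ahead is the distance from the TCP to the fingertips, in m); z points along the fingers, y is the direction in which the jaws open and shut (so a half turn about z gives the same grasp; the last joint's range is limited). The gripper opens to 85 mm and grips with 20 to 120 N. Pads are 22 mm wide; open, the fingers measure 114 mm over their backs; the gripper's body (76 mm by 85 mm) begins 54 mm behind the grasp point. The pads swing forward as they close: fully open they stand 13 mm farther back than shut.
Start: joints at [-1.214, 0.377, 0.081, 1.274, 0, 1.46], TCP at [0.259, -0.514, 0.239] pointing down, gripper open.
Joint ranges: [-2.72, 2.72], [-0.84, 1.66], [-1.02, 1.22], [-1.77, 2.12], [-1.37, 1.28], [-3.14, 3.14]. Speed limits (rad/s): [2.57, 2.57, 3.14, 3.14, 3.14, 3.14].

INTERFACE

Orientations are given as a rotation vector (axis times angle).
In Python, from plant import bot, cams, job gives the robot as it stands. The module is installed in compiled form; this text tells all that it offers.
- The arm moves only by the tool drive_tool, never from a script. Its arguments are lists of equal length, an entry for each row: "hand": the opening in per cent of the stroke, from 0 (shut) to 100 (fully open); "xyz": the shift along the tool's x, y, z in mm, a list of three; "yaw": the turn about the tool's z in rad. In form: {"hand": [hand, ...], "xyz": [[x, y, z], ...], "yaw": [yaw, ...]}. A call has 1 to 8 rows; each row shifts and turns the commanded pose from where the row before left it, along the tool's axes as they then stand; what a row does not reach is not made up. A row lasts 1/8 s, in which the tool goes at most 62.5 mm and 10.7 degrees, less where a joint would pass 70% of its speed; a pose out of reach is approached as far as the arm can. A call with a gripper value outside its range is refused whole. The fingers move at their own pace and stop on an object; "grip_force" is the grip in N (left out, the last holds). Time passes only in rows, so rows that do not move let the fingers close. It gives the time, the measured TCP pose, the force and the opening at its end, in the units of the state.
- bot.get_obs(): the state, without advancing time (a new reading comes with each control period).
- cams.grab_frame(name): name is "scene" or "side" or "wrist"; returns (picture, depth): 420x560x3 uint8, blue, green, red; 420x560 float32, m along the optical axis (not along the pixel's ray), 0 where there is no reading.
- cams.camera_model(name): a dict with "K" (3x3 intrinsics, pixels), "k1" (the pictures are not rectified: a ray, as slopes to the right and down, at radius r is drawn at 1 + k1 r^2 times it, then the intrinsics apply), "world_from_camera" (4x4, takes a point from camera to world coordinates); the wrist camera has in their place "mount" (4x4, takes a point from camera to tool coordinates, whose origin is the TCP and whose axes are the flange's). Camera axes: x right, y up, looking along -z (the intrinsics and any distortion apply to the point x, -y, -z); pixel columns grow to the right and rows downward; lengths in m; the calibration is good to about 2 mm. A picture is of the moment at which its call begins: read the wrist's pose just before it. camera_model takes no time and is no camera call.
- job.job_done(): hands the job in, once; it reports no verdict.
The state is a dict: "clock": time; "joint_positions": joint angles; "qd": joint speeds; "tau": joint torques, N m; "tool_pos": TCP position; "ee_rot": TCP orientation; "wrist_force": force on the tool from outside, world axes, zero at the start; "ft_torque": the same for the moment, N m; "finger_gap": finger opening in m.
Only numpy, scipy, OpenCV 4.12 (cv2) and the standard library are available. Lean on these libraries where they do the work, as an engineer would, in place of code of your own. Each camera call takes 0.05 s, during which the arm holds its last target.

TASK

The kiln's over-temperature cut-out has tripped. With a fingertip, reach into the round well of the kiln controller, press the sunken reset key fully home and hold it in for a good second, let it spring back up, and then push the isolator handle all the way over to on. Nothing is to be lifted or carried: leave the raised programme key alone, let the controller stay flat where it stands, and do not disturb the other things on the bench.

Things in the scene. Friction and masses are not known exactly. Their poses are not given: they have to be found in the camera images.
- controller: Kiln controller: a loose grey instrument case standing on four rubber feet, 150 mm (its x) by 210 mm (its y), flat top panel 90 mm above the bench, 1.6 kg; it can be shoved or lifted, which is not wanted. Origin: centre of its underside, on the bench; z up. On the panel: a black display, two small unlit lamps, the round well of the reset key (centre at x = +10, y = +58 mm) and the raised programme key (centre at x = -35, y = -62 mm).
- well_mouth (a point): Centre of the well's mouth, on top of its round aluminium bezel (57 mm across, 4 mm high), 94 mm above the bench; z up, axes as the controller's. The well is a vertical round bore, 46 mm across, open at the top; its floor lies 46 mm below the mouth.
- reset_key_top (a point): Centre of the top of the reset key, a flat black round cap 25 mm across in the middle of the well, 36 mm below the mouth (58 mm above the bench) while it is up; the point moves down with the key.
- reset_key (a joint): Travel of the reset key in m: 0 = up, 0.006 = fully home. A spring pushes it back up: 1.6 N to start it, 4 N to hold it fully home.
- programme_key_top (a point): Centre of the top of the programme key, a grey round cap 25 mm across, in a steel ring, that stands 10 mm proud of the panel. To be left alone.
- programme_key (a joint): Travel of the programme key in m: 0 = up, 0.004 = pressed.
- isolator_box: Isolator: a grey cast box bolted to the bench, 114 mm (its x) by 84 mm (its y), 80 mm high. Origin: centre of its underside; z up. At its +y side a throw-over handle swings in the box's own x-z plane, about a shaft along y that lies 45 mm above the bench, above the origin in x, with the handle at y = +55 mm.
- isolator_grip (a point): Middle of the handle's round black rubber grip, 75 mm from the shaft axis; the grip is a cylinder 21 mm across and 45 mm long in line with the handle (50 to 95 mm from the shaft). The point moves with the handle; it lies about 108 mm above the bench when off, 120 mm half-way, 108 mm when on.
- isolator (a joint): Angle of the isolator handle in rad: 0 = off (leaning 0.55 rad from upright to the box's -x side), 1.1 = on (leaning 0.55 rad to its +x side, against a stop). It moves with about 2 N at the grip (more if pushed fast) and stays where it is left.
- soldering_board: Perforated buff ceramic soldering board, 115 by 150 by 14 mm, loose on the bench; origin: centre of its underside. Bystander.
- silver_bangle: Plain silver-grey ring, 64 mm across, 12 mm high, lying on the soldering board; origin: centre of its underside. Bystander.
- enamel_jar: Small glass jar with white lid, 52 mm across, 66 mm high, in front of the controller; origin: centre of its underside. Bystander.
- borax_dish: Small white ceramic dish, 68 mm across, 24 mm high, behind the controller; origin: centre of its underside. Bystander.
- flux_jar: Small amber jar with steel lid, 46 mm across, 58 mm high, behind the isolator; origin: centre of its underside. Bystander.
- tweezers: Soldering tweezers with wooden grips, about 160 mm long, 11 mm high, lying behind the soldering board; origin: below their middle. Bystander.
- spark_lighter: Flat steel spark lighter, about 125 mm long, 13 mm high, lying in front of the isolator; origin: on the bench below its middle. Bystander.
- enamel_brush: Wooden-handled brush, 150 mm long, lying in front of the soldering board; origin: on the bench below its middle. Bystander.
Mind the look-alikes: they are no part of the job. What is shaped like the isolator_box but purple is not meant.

How it is judged:
On the way, in this order (a step that is already met when the one before it is completed fails the run):
1. the reset key is pressed home and held in by the fingers, with the isolator still off (value of joint reset_key above 0.0045 m and contact force between the fingers and controller above 0.5 N and value of joint isolator below 0.3 rad), for 0.8 s.
2. the reset key has sprung back up, with the isolator still off (value of joint reset_key below 0.0015 m and value of joint isolator below 0.3 rad), for 0.1 s.
3. the isolator handle is thrown over to on (value of joint isolator above 1 rad), for 0.2 s.
At the end, for the whole second after the job is handed in: The isolator handle is over at on (at least 1.0 of 1.1 rad), the reset key was held in for at least 0.8 s (at least 4.5 of 6 mm) before that and is up again (within 1.5 mm), the programme key is up, and the controller stands flat and still within 30 mm of where it stood (value of joint isolator above 1 rad and value of joint each of reset_key, programme_key below 0.0015 m and distance of controller from where it was at the start of the episode below 0.03 m and angle between controller's own z axis and vertical below 0.03 rad and linear speed of controller below 0.01 m/s); the robot touches nothing.
It fails at once if the controller is lifted, tipped or shoved more than 30 mm (height (world z) of controller above 0.008 m or angle between controller's own z axis and vertical above 0.08 rad or distance of controller from where it was at the start of the episode above 0.03 m).
It fails at once if the programme key is pressed (value of joint programme_key above 0.002 m).
It fails at once if another thing on the bench is lifted, tipped over or moved more than 20 mm (distance of any of soldering_board, silver_bangle, enamel_jar, borax_dish, flux_jar, tweezers, spark_lighter, enamel_brush from where it was at the start of the episode above 0.02 m).
It also fails if it takes over 48 s, if anything falls off the work surface, if the arm or the gripper's body presses on something with over 40 N, if the wrist force passes 120 N, or if a joint passes its speed limit or range.

## Working session

There is one attempt and no reset: what is moved stays moved. The work goes in short steps, Python scripts to look and compute and a tool call to move; the robot and the scene stay as the last step left them, time stands still between calls to the robot, and variables do not carry over. Pictures are saved under pics/ and viewed, and the job is handed in when it is done.

Besides the shell and the picture viewer there is one more tool, called after ">>>" by a JSON object that holds its "name" and its "arguments". drive_tool: Moves the arm, as the interface text tells. Its arguments: {"type":"object","properties":{"hand":{"type":"array"},"xyz":{"type":"array"},"yaw":{"type":"array"},"grip_force":{"type":"number"}},"required":["hand","xyz","yaw"]}

```bash
mkdir -p pics; python3 - <<'E'
from plant import bot,cams,job
import cv2,numpy as np
print(bot.get_obs(), bot.tips_ahead)
for n in ("scene","side"):
    p,d=cams.grab_frame(n); cv2.imwrite(f"pics/{n}0.png",p); np.save(f"pics/{n}0.npy",d)
    print(n,cams.camera_model(n))
print(cams.camera_model("wrist"))
E
```

```text
{'clock': 0.0, 'joint_positions': array([-1.21426303e+00,  3.78081351e-01,  7.96324441e-02,  1.27441339e+00,
       -1.66249938e-05,  1.46050792e+00]), 'qd': array([ 5.67439939e-04, -1.11877999e-03, -1.00853207e-03, -6.03312002e-05,
       -5.27721948e-04,  1.83000447e-03]), 'tau': array([ 1.55677099e-03, -4.63602769e+01,  2.69874591e+01,  2.10825138e-02,
       -1.65671127e-04,  1.60301937e-05]), 'tool_pos': array([ 0.25855961, -0.51286613,  0.23835297]), 'ee_rot': array([-3.05440973e+00, -7.26167914e-01,  4.24191571e-04]), 'wrist_force': array([ 0.67525131,  0.86181279, -0.52333478]), 'ft_torque': array([-0.02686686, -0.00837099,  0.00129394]), 'finger_gap': 0.08556819311728901} 0.008
scene {'K': array([[543.11058964,   0.        , 273.16551782],
       [  0.        , 543.11058964, 216.76803939],
       [  0.        ,   0.        ,   1.        ]]), 'k1': 0.04873331643603762, 'world_from_camera': array([[ 0.22169529, -0.75823214,  0.61313556,  1.22944278],
       [ 0.97498132,  0.16191246, -0.15230161, -0.18148858],
       [ 0.01620569,  0.63156027,  0.77515741,  1.03970654],
      
[... 358 characters left out ...]
6897276,  0.70686336,  0.77043232],
       [-0.0014098 ,  0.77940188,  0.62652273,  0.78167629],
       [ 0.        ,  0.        ,  0.        ,  1.        ]])}
{'K': array([[324.71923518,   0.        , 277.27895373],
       [  0.        , 324.71923518, 209.56296347],
       [  0.        ,   0.        ,   1.        ]]), 'k1': -0.055364101929144954, 'mount': array([[ 5.49114683e-04,  9.45077850e-01,  3.26844849e-01,
         8.42771563e-02],
       [ 9.99998641e-01, -1.07931127e-05, -1.64883616e-03,
        -6.03570673e-04],
       [-1.55475086e-03,  3.26845310e-01, -9.45076572e-01,
        -1.34797112e-01],
       [ 0.00000000e+00,  0.00000000e+00,  0.00000000e+00,
         1.00000000e+00]])}
```

View pics/scene0.png

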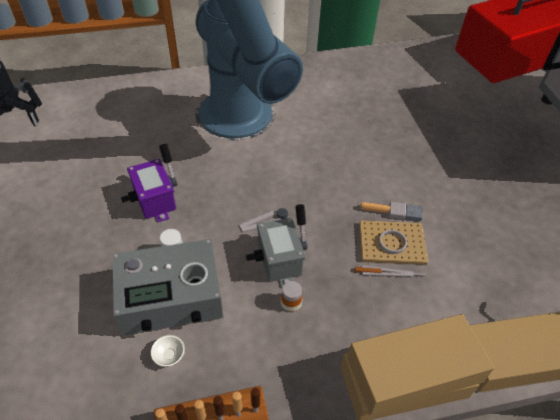

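View pics/side0.png

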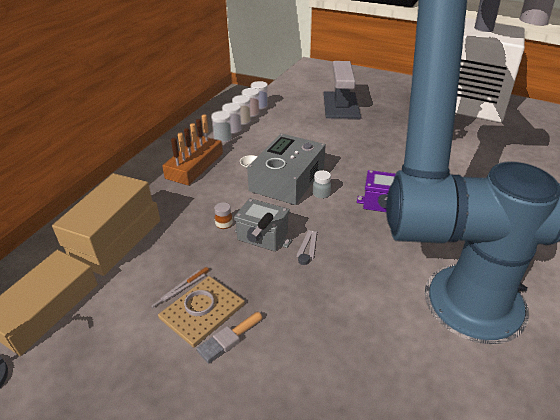

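The scene view shows the controller around (165,285), with its well at (194,273) and programme key at (133,265). The grey isolator is at (280,250) and its handle grip is at (300,215), leaning toward the robot. The purple look-alike is at (152,190). Next I'll measure these.

```bash
cat > h.py <<'E'
import cv2,numpy as np
from plant import bot,cams,job
def ray(n,u,v,T=None):
    m=cams.camera_model(n);K=m["K"]
    a=(u-K[0,2])/K[0,0];b=(v-K[1,2])/K[1,1];x,y=a,b
    for _ in range(20):
        s=1+m["k1"]*(x*x+y*y);x,y=a/s,b/s
    W=m["world_from_camera"] if T is None else T@m["mount"]
    return W[:3,3],W[:3,:3]@np.array([x,-y,-1.])
def onz(n,u,v,z,T=None):
    o,d=ray(n,u,v,T);return o+d*(z-o[2])/d[2]
def dep(n,u,v,D,T=None):
    o,d=ray(n,u,v,T);return o+d*D[int(round(v)),int(round(u))]
def proj(n,p,T=None):
    m=cams.camera_model(n);W=m["world_from_camera"] if T is None else T@m["mount"]
    c=np.linalg.inv(W)@np.append(p,1);x=c[0]/-c[2];y=-c[1]/-c[2];s=1+m["k1"]*(x*x+y*y)
    return m["K"][0,0]*x*s+m["K"][0,2],m["K"][1,1]*y*s+m["K"][1,2]
def tcp():
    o=bot.get_obs();T=np.eye(4);T[:3,:3]=cv2.Rodrigues(o["ee_rot"])[0];T[:3,3]=o["tool_pos"];return T
E
python3 - <<'E'
from h import *
for n,box in (("scene",(90,140,340,380)),("side",(200,120,350,270))):
    p=cv2.imread(f"pics/{n}0.png");x0,y0,x1,y1=box
    c=p[y0:y1,x0:x1];cv2.imwrite(f"pics/{n}0z.png",cv2.resize(c,None,fx=3 if n=="scene" else 4,fy=3 if n=="scene" else 4,interpolation=cv2.INTER_CUBIC)[:600,:800])
d=np.load("pics/scene0.npy")
for u,v in((160,270),(194,273),(300,215),(280,240),(133,265),(330,300)): print(u,v,dep("scene",u,v,d).round(3))
E
```

```text
160 270 [ 0.567 -0.256  0.088]
194 273 [ 0.568 -0.189  0.056]
300 215 [0.505 0.059 0.114]
280 240 [0.538 0.007 0.08 ]
133 265 [ 0.548 -0.309  0.095]
330 300 [ 0.663  0.093 -0.001]
```

View pics/scene0z.png

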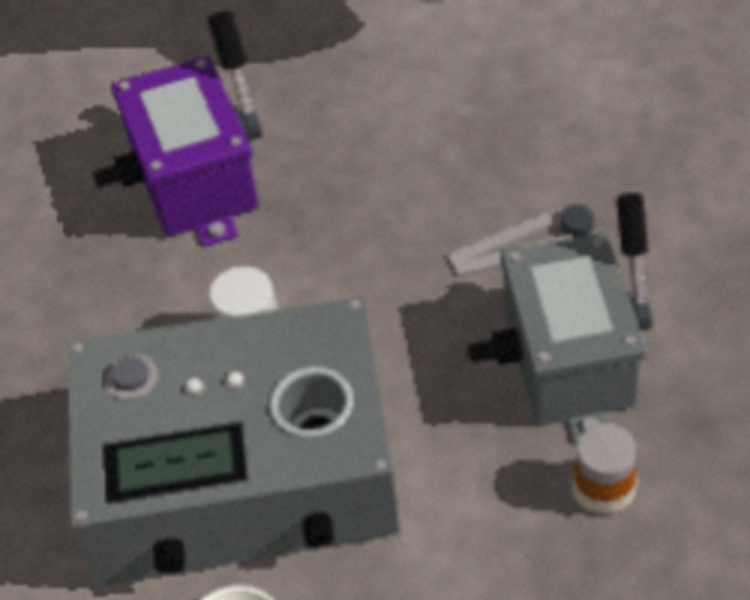

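View pics/side0z.png

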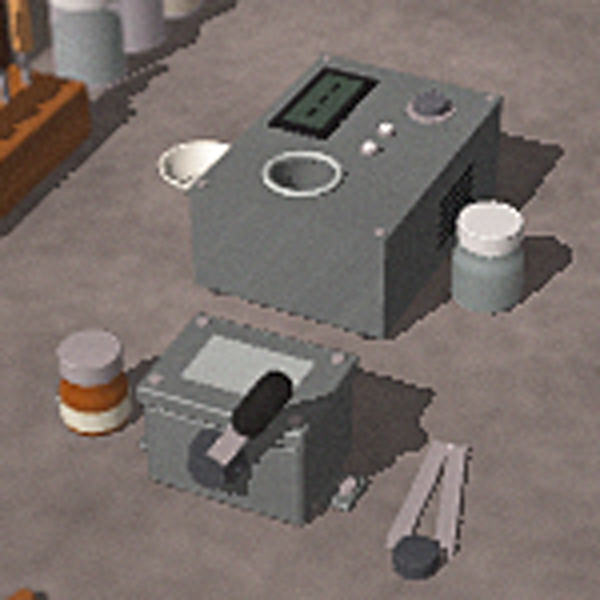

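```bash
python3 - <<'E'
from h import *
S=lambda u,v:(90+u/3,140+v/3)
D=lambda u,v:(200+u/4,120+v/4)
def tri(a,b):
    (o1,d1),(o2,d2)=ray("scene",*a),ray("side",*b)
    A=np.array([d1,-d2]).T;t=np.linalg.lstsq(A,o2-o1,rcond=None)[0]
    p,q=o1+t[0]*d1,o2+t[1]*d2;return ((p+q)/2).round(4),round(float(np.linalg.norm(p-q)),4)
w1=onz("scene",*S(312,401),.094);w2=onz("side",*D(301.5,173.5),.094)
k1=onz("scene",*S(130,374),.1);k2=onz("side",*D(432,102),.1)
print("well",w1,w2,tri(S(312,401),D(301.5,173.5)))
print("pkey",k1,k2,"dist",np.linalg.norm(w1-k1), "exp",np.hypot(45,120)/1e3)
v=(w1-k1)[:2];print("ctrl yaw",np.arctan2(v[1],v[0])-np.arctan2(120,45))
c=[onz("scene",*S(*q),.09) for q in((78,348),(355,304),(381,465),(81,514))]
e=(c[1]-c[0]+c[2]-c[3]);print("corner yaw",np.arctan2(-e[0],e[1]),"centre",np.mean(c,0))
c=[onz("scene",*S(*q),.08) for q in((516,257),(634,340),(543,356))];
print("iso",c[0],c[1],c[2], [np.linalg.norm(a-b) for a,b in((c[0],c[2]),(c[1],c[2]))])
a=c[2]-c[0];print("iso yaw",np.arctan2(a[1],a[0]),"centre",(c[0]+c[1])/2)
print("grip",tri(S(632,224),D(262,404)))
E
```

```text
well [ 0.59481986 -0.18880777  0.094     ] [ 0.58786512 -0.18273198  0.094     ] (array([ 0.5913, -0.1891,  0.0891]), 0.0007)
pkey [ 0.55025213 -0.30762231  0.1       ] [ 0.53849719 -0.30100254  0.1       ] dist 0.12704006322461095 exp 0.12816005617976295
ctrl yaw -9.059083751261632e-05
corner yaw -0.021320502595764835 centre [ 0.58217544 -0.246908    0.09      ]
iso [ 0.4902551  -0.02320769  0.08      ] [0.58251514 0.04404224 0.08      ] [ 0.58235233 -0.02316078  0.08      ] [np.float64(0.09209724728969156), np.float64(0.06720321576846598)]
iso yaw 0.0005093283920703153 centre [0.53638512 0.01041727 0.08      ]
grip (array([0.4962, 0.063 , 0.1049]), 0.0016)
```

```bash
python3 - <<'E'
from h import *
T=tcp();print(T.round(4))
for P in ((.592,-.187,.220),): print((T[:3,:3].T@(np.array(P)-T[:3,3])*1e3).round(1))
E
```

```text
[[ 8.930e-01  4.500e-01 -6.000e-04  2.586e-01]
 [ 4.500e-01 -8.930e-01  1.700e-03 -5.129e-01]
 [ 2.000e-04 -1.800e-03 -1.000e+00  2.385e-01]
 [ 0.000e+00  0.000e+00  0.000e+00  1.000e+00]]
[ 444.4 -141.    18.8]
```

>>> {"name": "drive_tool", "arguments": {"hand": [0,0,0,0,0,0,0,0], "xyz": [[45,-14,0],[45,-14,0],[45,-14,0],[45,-14,0],[45,-14,0],[45,-14,0],[45,-14,0],[45,-14,0]], "yaw": [0,0,0,0,0,0,0,0]}}

```text
clock: 1.1
tool_pos: [0.5306, -0.2501, 0.2388]
ee_rot: [-3.056, -0.727, 0.001]
wrist_force: [0.1, -1.0, 0.0]
finger_gap: -0.0
```

>>> {"name": "drive_tool", "arguments": {"hand": [0,0,0,0,0,0,0], "xyz": [[42,-14,10],[42,-14,10],[0,0,0],[0,0,0],[0,0,0],[0,0,0],[0,0,0]], "yaw": [0,0,0.155,0.155,0.155,0,0]}}

```text
clock: 1.98
tool_pos: [0.5921, -0.1886, 0.219]
ee_rot: [-3.141, -0.006, 0.001]
wrist_force: [0.5, -0.8, 0.2]
finger_gap: 0.0002
```

```bash
python3 - <<'E'
from h import *
T=tcp();np.save("pics/w1T.npy",T);print(T.round(4),bot.get_obs()["finger_gap"],bot.get_obs()["wrist_force"])
p,d=cams.grab_frame("wrist");np.save("pics/w1.npy",d);cv2.imwrite("pics/w1.png",p)
E
```

```text
[[ 1.000e+00  3.900e-03 -6.000e-04  5.921e-01]
 [ 3.900e-03 -1.000e+00  2.000e-04 -1.886e-01]
 [-6.000e-04 -2.000e-04 -1.000e+00  2.190e-01]
 [ 0.000e+00  0.000e+00  0.000e+00  1.000e+00]] 0.0001987040073782838 [ 0.46435033 -0.84504806  0.23933285]
```

View pics/w1.png

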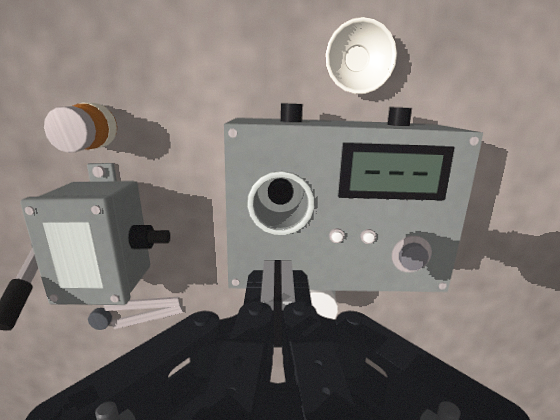

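```bash
python3 - <<'E'
from h import *
p=cv2.imread("pics/w1.png");d=np.load("pics/w1.npy");T=np.load("pics/w1T.npy")
g=cv2.cvtColor(p,cv2.COLOR_BGR2GRAY)
m=np.zeros_like(g);m[160:245,238:325]=(g[160:245,238:325]>185)*255
cs=cv2.findContours(m,cv2.RETR_EXTERNAL,cv2.CHAIN_APPROX_NONE)[0];c=max(cs,key=cv2.contourArea)
e=cv2.fitEllipse(cv2.convexHull(c));print("bezel",e)
c0=onz("wrist",*e[0],.094,T);print(c0)
px=cv2.convexHull(c)[:,0];P=np.array([onz("wrist",*q,.094,T)[:2] for q in px.astype(float)])
(cc,r)=cv2.minEnclosingCircle(P.astype(np.float32));print("circle",cc,2*r)
m[:]=0;m[165:215,255:305]=(g[165:215,255:305]<45)*255
cs=cv2.findContours(m,cv2.RETR_EXTERNAL,cv2.CHAIN_APPROX_NONE)[0];c=max(cs,key=cv2.contourArea)
e=cv2.fitEllipse(c);print("key",e,onz("wrist",*e[0],.058,T),dep("wrist",*e[0],d,T))
P=np.array([onz("wrist",*q,.058,T)[:2] for q in c[:,0].astype(float)]);print(2*cv2.minEnclosingCircle(P.astype(np.float32))[1])
print("panel",dep("wrist",330,210,d,T),"bench",dep("wrist",200,60,d,T))
print("finger tips",[(v,u,(np.linalg.inv(T)@np.append(dep("wrist",u,v,d,T),1))[:3].round(4)) for v in(265,272,285,300,315,330) for u in (258,270,288,300,320)])
E
```

```text
bezel ((279.9519958496094, 202.9467315673828), (62.83223342895508, 65.99691772460938), 93.63471221923828)
[ 0.59224256 -0.19076585  0.094     ]
circle (0.5913723707199097, -0.19086238741874695) 0.056141167879104614
key ((279.9593200683594, 190.88973999023438), (24.343578338623047, 25.036518096923828), 8.838347434997559) [ 0.5925875  -0.19110391  0.058     ] [ 0.59298454 -0.19108805  0.05940541]
0.02528492920100689
panel [ 0.58460043 -0.23403914  0.08957847] bench [ 7.12996436e-01 -1.10201008e-01 -3.53786290e-04]
finger tips [(265, 258, array([-0.0599, -0.0176,  0.1277])), (265, 270, array([ 0.0113, -0.0037, -0.0022])), (265, 288, array([ 0.011 ,  0.0046, -0.0018])), (265, 300, array([-0.0609,  0.0208,  0.1295])), (265, 320, array([-0.0601,  0.0389,  0.1278])), (272, 258, array([ 0.007 , -0.0093, -0.0011])), (272, 270, array([ 0.0113, -0.0035, -0.0086])), (272, 288, array([ 0.0109,  0.0044, -0.008 ])), (272, 300, array([ 0.0065,  0.0104, -0.0002])), (272, 320, array([-0.0679,  0.0394,  0.1288])), (285, 258, array([ 0.0072, -0.0087, -0.0126])), (285, 270, array([ 0.0104, -0.0034, -0.01
[... 170 characters left out ...]
0.0062, -0.0082, -0.0223])), (300, 270, array([ 0.0104, -0.0032, -0.0283])), (300, 288, array([ 0.0108,  0.0037, -0.029 ])), (300, 300, array([ 0.0068,  0.0088, -0.0232])), (300, 320, array([-0.1147,  0.0445,  0.1524])), (315, 258, array([ 0.0127, -0.0071, -0.0406])), (315, 270, array([ 0.0116, -0.0029, -0.0392])), (315, 288, array([ 0.0125,  0.0034, -0.0403])), (315, 300, array([ 0.0116,  0.0077, -0.0392])), (315, 320, array([ 0.0074,  0.0156, -0.0337])), (330, 258, array([ 0.0119, -0.0067, -0.0474])), (330, 270, array([ 0.0088, -0.0029, -0.0436])), (330, 288, array([ 0.0121,  0.0031, -0.0477])), (330, 300, array([ 0.0122,  0.0071, -0.0478])), (330, 320, array([ 0.0121,  0.0136, -0.0478]))]
```

```bash
python3 - <<'E'
from h import *
d=np.load("pics/w1.npy");T=np.load("pics/w1T.npy");M=cams.camera_model("wrist")["mount"]
pts=[]
for v in range(250,420):
  for u in range(100,460):
    if 0<d[v,u]<.16:
      o,r=ray("wrist",u,v,T);pts.append((np.linalg.inv(T)@np.append(o+r*d[v,u],1))[:3])
P=np.array(pts)
for z in range(-60,12,4):
  q=P[(P[:,2]>=z/1e3)&(P[:,2]<(z+4)/1e3)]
  if len(q): print(z,len(q),(q.min(0)*1e3).round(1),(q.max(0)*1e3).round(1))
E
```

```text
Traceback (most recent call last):
  File "h.py", line 4, in ray
    m=cams.camera_model(n);K=m["K"]
ValueError: time passes only in moves, steps and waits
```

```bash
python3 - <<'E'
from h import *
d=np.load("pics/w1.npy");m=cams.camera_model("wrist");K=m["K"]
vv,uu=np.mgrid[250:420,100:460];D=d[250:420,100:460]
ok=(D>0)&(D<.17);uu,vv,D=uu[ok],vv[ok],D[ok]
n=cv2.undistortPoints(np.stack([uu,vv],1).astype(float)[:,None],K,np.array([m["k1"],0,0,0]))[:,0]
P=np.stack([n[:,0]*D,-n[:,1]*D,-D],1)@m["mount"][:3,:3].T+m["mount"][:3,3]
for z in range(-60,12,4):
  q=P[(P[:,2]>=z/1e3)&(P[:,2]<(z+4)/1e3)]
  if len(q): print(z,len(q),(q.min(0)*1e3).round(1),(q.max(0)*1e3).round(1))
E
```

```text
-60 2401 [-11.4 -47.8 -60. ] [ 17.7  46.7 -56. ]
-56 1992 [-11.3 -44.6 -56. ] [ 15.7  43.6 -52. ]
-52 3627 [-12.4 -41.7 -52. ] [ 13.3  40.5 -48. ]
-48 2480 [-11.7 -37.9 -48. ] [ 14.2  37.6 -44. ]
-44 1582 [-12.  -35.4 -44. ] [ 14.5  34.9 -40. ]
-40 1150 [-13.  -31.5 -40. ] [ 14.3  30.9 -36. ]
-36 395 [  5.6 -21.9 -36. ] [ 13.8  21.  -32. ]
-32 593 [-12.  -15.7 -32. ] [ 12.   15.1 -28. ]
-28 228 [  6.  -13.7 -28. ] [ 11.6  13.2 -24. ]
-24 358 [  5.6 -14.  -24. ] [ 11.8  13.4 -20. ]
-20 338 [  5.8 -14.  -20. ] [ 12.1  13.5 -16. ]
-16 304 [  5.7 -13.9 -16. ] [ 11.8  13.3 -12.1]
-12 299 [  5.9 -13.8 -12. ] [11.7 13.4 -8. ]
-8 274 [  5.8 -13.7  -8. ] [11.6 13.3 -4. ]
-4 238 [  6.  -13.4  -4. ] [11.4 12.6 -0. ]
0 131 [  5.9 -11.8   0. ] [11.4 11.8  4. ]
4 11 [10.3 -5.7  4. ] [10.6  4.8  4.5]
```

```bash
python3 - <<'E'
from h import *
d=np.load("pics/w1.npy");m=cams.camera_model("wrist");K=m["K"]
vv,uu=np.mgrid[250:420,100:460];D=d[250:420,100:460]
ok=(D>0)&(D<.17);uu,vv,D=uu[ok],vv[ok],D[ok]
n=cv2.undistortPoints(np.stack([uu,vv],1).astype(float)[:,None],K,np.array([m["k1"],0,0,0]))[:,0]
P=np.stack([n[:,0]*D,-n[:,1]*D,-D],1)@m["mount"][:3,:3].T+m["mount"][:3,3];P*=1e3
for z in range(-42,-24):
  q=P[(P[:,2]>=z)&(P[:,2]<z+1)]
  if len(q):
    r=np.hypot(q[:,0],q[:,1]);i=r.argmax();print(z,len(q),q[:,1].min().round(1),q[:,1].max().round(1),"rmax",r[i].round(1),q[i].round(1), "x",q[:,0].max().round(1))
T=np.load("pics/w1T.npy");print(T[:3,:3].T@(np.array([.5924,-.191,.094])-T[:3,3])*1e3)
E
```

```text
-42 375 -33.5 32.2 rmax 35.2 [ 11.4 -33.3 -41.3] x 14.0
-41 396 -32.8 32.9 rmax 34.7 [ 10.9  32.9 -40.7] x 14.5
-40 385 -31.5 30.9 rmax 33.6 [ 11.6 -31.5 -39.9] x 14.2
-39 309 -30.8 30.1 rmax 32.8 [ 11.3 -30.8 -38.4] x 14.3
-38 269 -30.7 28.4 rmax 32.6 [ 11.2 -30.7 -37.6] x 13.7
-37 187 -27.2 26.6 rmax 29.5 [ 11.5 -27.2 -36.8] x 13.8
-36 153 -21.9 21.0 rmax 23.0 [  7.3 -21.8 -35.9] x 13.8
-35 98 -21.7 19.6 rmax 22.6 [  6.5 -21.7 -34.9] x 13.3
-34 77 -18.8 16.8 rmax 19.9 [  6.6 -18.8 -33.8] x 12.5
-33 67 -17.1 15.8 rmax 18.2 [  6.4 -17.1 -32.9] x 12.5
-32 39 -15.7 15.1 rmax 17.0 [  6.6 -15.7 -31.4] x 12.0
-31 129 -10.6 8.2 rmax 15.5 [ 11.3 -10.6 -31. ] x 11.4
-30 327 -5.8 6.0 rmax 12.7 [ 11.2   6.  -29.6] x 11.4
-29 98 -6.6 6.1 rmax 12.5 [ 10.5  -6.6 -28.6] x 11.6
-28 52 -6.7 6.1 rmax 12.8 [ 11.   -6.6 -27.8] x 11.6
-27 45 -13.5 12.9 rmax 15.3 [  7.3 -13.5 -26.6] x 11.4
-26 67 -13.6 13.1 rmax 15.2 [  6.7 -13.6 -25.1] x 11.5
-25 64 -13.7 13.2 rmax 15.4 [  7.  -13.7 -24.1] x 11.4
[  0.40999694   2.37850257 124.99659016]
```

>>> {"name": "drive_tool", "arguments": {"hand": [0,0,0,0,0,0,0], "xyz": [[0.4,2.4,0],[0,0,20],[0,0,25],[0,0,25],[0,0,20],[0,0,0],[0,0,0]], "yaw": [0,0,0,0,0,0,0]}}

```text
clock: 2.9
tool_pos: [0.5931, -0.1914, 0.1302]
ee_rot: [3.141, 0.003, 0.002]
wrist_force: [-0.0, -0.7, 0.3]
finger_gap: 0.0001
```

```bash
python3 - <<'E'
from h import *
T=tcp();print(T[:3,3].round(4))
p,d=cams.grab_frame("wrist");cv2.imwrite("pics/w2.png",p)
print("well delta",T[:3,:3].T@(np.array([.5924,-.191,.094])-T[:3,3])*1e3)
g=cv2.cvtColor(p,cv2.COLOR_BGR2GRAY)
print(proj("wrist",[.5924,-.191,.094],T),proj("wrist",T[:3,3]+T[:3,2]*.008,T))
E
```

```text
[ 0.5931 -0.1914  0.1302]
well delta [-0.76318642 -0.41836256 36.18081367]
(np.float64(276.98496423349917), np.float64(251.32692067868032)) (np.float64(277.8640310424902), np.float64(275.0737656696975))
```

View pics/w2.png

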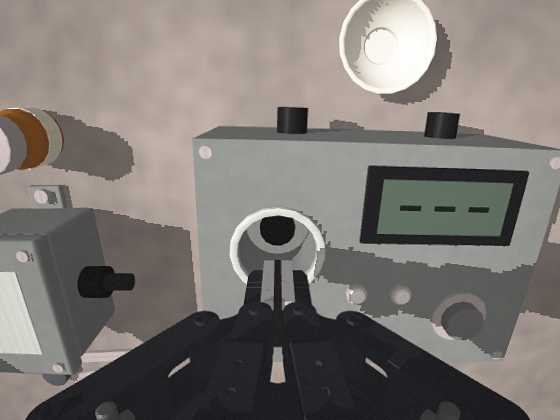

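The bezel is centred at (278,252) and the key shows at (277,230), both in line with the fingers to about 1 mm. I'll go down now.

>>> {"name": "drive_tool", "arguments": {"hand": [0,0,0,0,0,0,0,0], "xyz": [[-0.6,0,10],[0,0,10],[0,0,10],[0,0,10],[0,0,10],[0,0,7],[0,0,0],[0,0,0]], "yaw": [0,0,0,0,0,0,0,0]}}

```text
clock: 3.95
tool_pos: [0.5924, -0.1912, 0.0726]
ee_rot: [3.141, 0.003, 0.001]
wrist_force: [-0.3, 0.3, -0.8]
finger_gap: 0.0
```

>>> {"name": "drive_tool", "arguments": {"hand": [0,0,0,0,0,0,0], "xyz": [[0,0,2],[0,0,2],[0,0,2],[0,0,1.5],[0,0,1],[0,0,0],[0,0,0]], "yaw": [0,0,0,0,0,0,0]}}

```text
clock: 4.82
tool_pos: [0.5921, -0.1911, 0.064]
ee_rot: [3.141, 0.003, 0.0]
wrist_force: [-0.3, 0.2, 2.6]
finger_gap: 0.0002
```

>>> {"name": "drive_tool", "arguments": {"hand": [0,0,0,0,0], "xyz": [[0,0,1],[0,0,1],[0,0,1],[0,0,0],[0,0,0]], "yaw": [0,0,0,0,0]}}

```text
clock: 5.45
tool_pos: [0.5921, -0.1911, 0.0609]
ee_rot: [3.141, 0.003, 0.0]
wrist_force: [-1.8, 0.9, 3.1]
finger_gap: -0.0002
```

>>> {"name": "drive_tool", "arguments": {"hand": [0,0,0,0,0], "xyz": [[0,0,0.5],[0,0,0.5],[0,0,0],[0,0,0],[0,0,0]], "yaw": [0,0,0,0,0]}}

```text
clock: 6.08
tool_pos: [0.5921, -0.1911, 0.0601]
ee_rot: [3.141, 0.003, 0.0]
wrist_force: [-1.6, 0.7, 5.1]
finger_gap: -0.0003
```

```bash
python3 - <<'E'
from h import *
o=bot.get_obs();print(o["wrist_force"],o["ft_torque"],o["tool_pos"])
p,d=cams.grab_frame("wrist");cv2.imwrite("pics/w3.png",p);np.save("pics/w3.npy",d)
T=tcp();print(dep("wrist",500,300,d,T));print(bot.get_obs()["wrist_force"])
E
```

```text
[-1.61998537  0.69584329  5.06130228] [0.13861434 0.30878507 0.04486207] [ 0.59214693 -0.19113573  0.06006019]
[ 0.60545534 -0.27468077  0.09414199]
[-2.29436406  0.5424903   5.17584922]
```

View pics/w3.png

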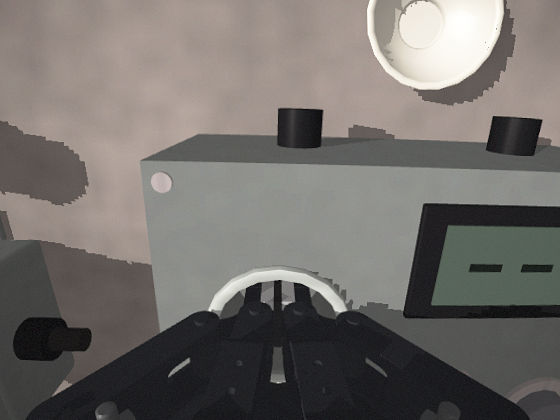

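The fingers are deep in the bore and the knuckles are just above the bezel, around (205–350,320). Force and depth match the key being near home. I'll press 1 mm more to check for a hard stop, then hold.

>>> {"name": "drive_tool", "arguments": {"hand": [0,0,0,0,0,0,0,0], "xyz": [[0,0,0.5],[0,0,0.5],[0,0,0],[0,0,0],[0,0,0],[0,0,0],[0,0,0],[0,0,0]], "yaw": [0,0,0,0,0,0,0,0]}}

```text
clock: 7.12
tool_pos: [0.5922, -0.1911, 0.0599]
ee_rot: [3.141, 0.003, 0.001]
wrist_force: [-2.6, 1.4, 11.1]
finger_gap: -0.0001
```

There is a hard stop: 11 N with 6 mm of travel. I'll hold for one more second and then lift.

>>> {"name": "drive_tool", "arguments": {"hand": [0,0,0,0,0,0,0,0], "xyz": [[0,0,0],[0,0,0],[0,0,0],[0,0,0],[0,0,0],[0,0,0],[0,0,0],[0,0,0]], "yaw": [0,0,0,0,0,0,0,0]}}

```text
clock: 8.12
tool_pos: [0.5922, -0.1911, 0.06]
ee_rot: [3.141, 0.003, 0.001]
wrist_force: [-3.4, 1.7, 9.1]
finger_gap: -0.0002
```

>>> {"name": "drive_tool", "arguments": {"hand": [0,0,0,0,0,0,0,0], "xyz": [[0,0,-3],[0,0,-5],[0,0,-10],[0,0,-20],[0,0,-30],[0,0,-40],[0,0,-52],[0,0,0]], "yaw": [0,0,0,0,0,0,0,0]}}

```text
clock: 9.12
tool_pos: [0.5948, -0.1923, 0.2243]
ee_rot: [3.138, 0.003, 0.014]
wrist_force: [0.1, -0.1, -0.2]
finger_gap: -0.0001
```

```bash
python3 - <<'E'
from h import *
T=tcp();print(T[:3,3].round(4))
p,d=cams.grab_frame("wrist");cv2.imwrite("pics/w4.png",p);np.save("pics/w4.npy",d);np.save("pics/w4T.npy",T)
g=cv2.cvtColor(p,cv2.COLOR_BGR2GRAY)
u,v=map(round,proj("wrist",[.5926,-.1911,.058],T));print(u,v,dep("wrist",u,v,d,T))
E
```

```text
[ 0.5948 -0.1923  0.2243]
275 194 [ 0.59228081 -0.19069136  0.05795909]
```

View pics/w4.png

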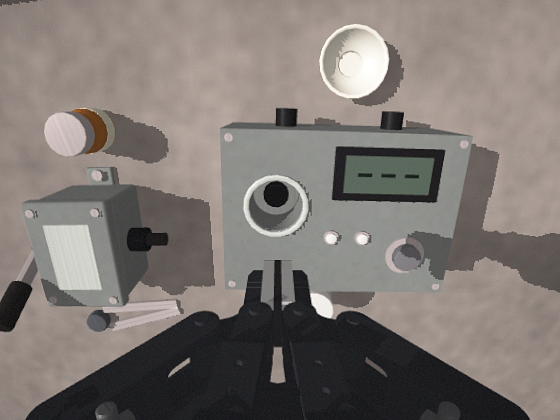

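The key is back up, with its top measured at z = 0.058, and the controller hasn't moved. The isolator is at left, with lid screws at (30,213), (96,213), (115,299) and (52,299). Next I'll locate it precisely.

```bash
python3 - <<'E'
from h import *
T=np.load("pics/w4T.npy");d=np.load("pics/w4.npy")
c=[onz("wrist",*q,.08,T) for q in((30,213),(96,213),(115,299),(52,299))]
print(np.round(c,4),np.mean(c,0))
print("grip",dep("wrist",14,305,d,T))
T=tcp();print(T[:3,:3].round(3));print((T[:3,:3].T@(np.array([.455,.065,.225])-T[:3,3])*1e3).round(1))
E
```

```text
[[ 0.5803  0.0397  0.08  ]
 [ 0.5804 -0.025   0.08  ]
 [ 0.4876 -0.0277  0.08  ]
 [ 0.4862  0.04    0.08  ]] [0.53363578 0.00675049 0.08      ]
grip [0.50037449 0.05326746 0.11200888]
[[ 1.     0.002  0.005]
 [ 0.002 -1.    -0.002]
 [ 0.005  0.002 -1.   ]]
[-138.1 -257.    -4.8]
```

>>> {"name": "drive_tool", "arguments": {"hand": [0,0,0,0,0,0,0,0], "xyz": [[-20,-35,0],[-25,-45,0],[-25,-45,0],[-25,-45,0],[-25,-45,0],[-25,-40,0],[-5,0,0],[0,0,0]], "yaw": [0,0,0,0,0,0,0,0]}}

```text
clock: 10.18
tool_pos: [0.441, 0.0635, 0.2179]
ee_rot: [3.141, 0.002, -0.002]
wrist_force: [-0.4, -0.8, -0.4]
finger_gap: -0.0001
```

```bash
python3 - <<'E'
from h import *
T=tcp();print(T[:3,3].round(4))
p,d=cams.grab_frame("wrist");cv2.imwrite("pics/w5.png",p);np.save("pics/w5.npy",d);np.save("pics/w5T.npy",T)
E
```

```text
[0.441  0.0635 0.2179]
```

View pics/w5.png

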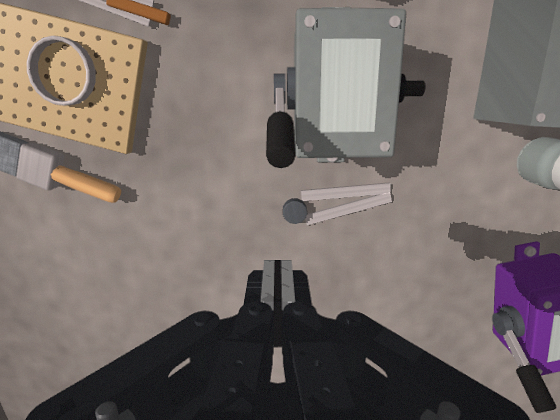

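The grip is at (281,138), straight ahead of the fingers at column 279, and nothing stands below them. I'll lower the fingers and push along +x.

```bash
python3 - <<'E'
from h import *
T=np.load("pics/w5T.npy");d=np.load("pics/w5.npy")
print(dep("wrist",281,140,d,T),dep("wrist",281,118,d,T),dep("wrist",281,160,d,T))
E
```

```text
[0.49746499 0.0611285  0.12693166] [0.51078407 0.060897   0.10358994] [0.4833341  0.06102849 0.12535176]
```

>>> {"name": "drive_tool", "arguments": {"hand": [0,0,0,0,0,0], "xyz": [[0,0,25],[0,0,30],[0,0,30],[0,0,25],[0,0,0],[0,0,0]], "yaw": [0,0,0,0,0,0]}}

```text
clock: 10.98
tool_pos: [0.4425, 0.063, 0.1094]
ee_rot: [3.141, 0.001, 0.001]
wrist_force: [-0.0, 0.3, 0.3]
finger_gap: 0.0
```

>>> {"name": "drive_tool", "arguments": {"hand": [0,0,0,0,0,0,0,0], "xyz": [[6,0,0],[6,0,0],[6,0,0],[6,0,0],[6,0,0],[6,0,0],[6,0,0],[6,0,0]], "yaw": [0,0,0,0,0,0,0,0]}}

```text
clock: 11.98
tool_pos: [0.4897, 0.0637, 0.1087]
ee_rot: [3.142, 0.003, -0.001]
wrist_force: [-3.0, -0.6, 3.0]
finger_gap: 0.0001
```

>>> {"name": "drive_tool", "arguments": {"hand": [0,0,0,0,0,0,0,0], "xyz": [[6,0,0],[6,0,0],[6,0,0],[6,0,0],[6,0,0],[6,0,0],[6,0,0],[4,0,0]], "yaw": [0,0,0,0,0,0,0,0]}}

```text
clock: 12.98
tool_pos: [0.5358, 0.0639, 0.1084]
ee_rot: [-3.141, -0.003, 0.001]
wrist_force: [-2.1, 0.3, -0.7]
finger_gap: -0.0001
```

>>> {"name": "drive_tool", "arguments": {"hand": [0,0,0,0,0,0], "xyz": [[3,0,0],[3,0,0],[2,0,0],[2,0,0],[0,0,0],[0,0,0]], "yaw": [0,0,0,0,0,0]}}

```text
clock: 13.72
tool_pos: [0.5462, 0.0638, 0.1091]
ee_rot: [3.141, 0.003, 0.002]
wrist_force: [-1.3, 0.6, 0.5]
finger_gap: 0.0002
```

>>> {"name": "drive_tool", "arguments": {"hand": [0,0,0,0,0], "xyz": [[2,0,0],[2,0,0],[0,0,0],[0,0,0],[0,0,0]], "yaw": [0,0,0,0,0]}}

```text
clock: 14.35
tool_pos: [0.547, 0.0638, 0.1086]
ee_rot: [3.141, 0.003, -0.007]
wrist_force: [-8.0, -1.3, 5.7]
finger_gap: -0.0001
```

The handle is on its stop: the force jumped to 8 N at x = 0.547, against 0.545 predicted. I'll back off, lift clear and check.

>>> {"name": "drive_tool", "arguments": {"hand": [0,0,0,0,0,0,0,0], "xyz": [[0,0,0],[-10,0,0],[-20,0,-10],[-20,0,-30],[-20,0,-40],[-20,0,-20],[0,0,0],[0,0,0]], "yaw": [0,0,0,0,0,0,0,0]}}

```text
clock: 15.35
tool_pos: [0.4603, 0.0636, 0.2083]
ee_rot: [3.141, 0.003, 0.002]
wrist_force: [0.4, -0.4, 0.3]
finger_gap: -0.0001
```

```bash
python3 - <<'E'
from h import *
o=bot.get_obs();print(o["tool_pos"],o["wrist_force"],o["clock"])
T=tcp();p,d=cams.grab_frame("wrist");q,d2=cams.grab_frame("scene")
cv2.imwrite("pics/f1.png",np.hstack([cv2.resize(p,(400,300)),cv2.resize(q,(400,300))]));cv2.imwrite("pics/f2.png",q);cv2.imwrite("pics/f1w.png",p)
np.save("pics/f1w.npy",d);np.save("pics/f1T.npy",T)
print(T[:3,3])
E
```

```text
[0.46030109 0.06362043 0.20830669] [ 0.40749973 -0.40131843  0.2842426 ] 15.35
[0.46030109 0.06362043 0.20830669]
```

View pics/f1w.png

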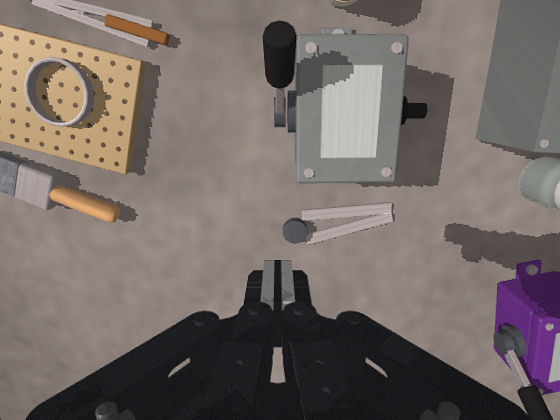

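View pics/f2.png

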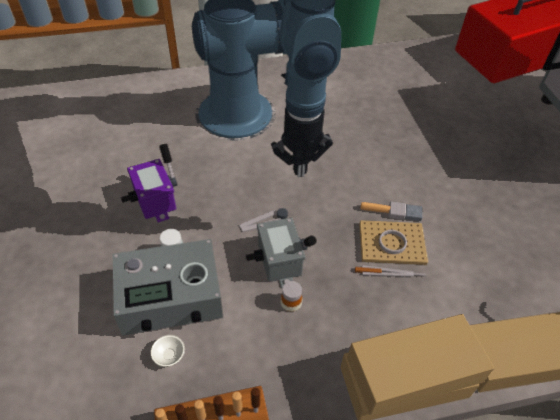

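The handle now leans away from the robot, with its grip at (279,55) in the wrist view and (310,241) in the scene view. Everything else sits at its old pixels. One numeric check of the handle angle, then I'll hand in.

```bash
python3 - <<'E'
from h import *
T=np.load("pics/f1T.npy");d=np.load("pics/f1w.npy")
P=np.array([dep("wrist",279,v,d,T) for v in range(35,80,5)]);print(P.round(3))
f=np.polyfit(P[1:,2],P[1:,0],1);print("lean",np.arctan(f[0]))
print(job.job_done())
E
```

```text
[[0.581 0.063 0.127]
 [0.578 0.063 0.13 ]
 [0.575 0.063 0.132]
 [0.572 0.063 0.131]
 [0.57  0.063 0.125]
 [0.568 0.063 0.121]
 [0.565 0.063 0.117]
 [0.562 0.063 0.114]
 [0.559 0.063 0.108]]
lean 0.606148398238197
the job is handed in; nothing more can be done
None
```

I did the whole sequence and handed the job in at about 15.5 s of the 48 s allowed. No verdict comes back, so the results below are from my own checks.

- **Reset key:** I pressed it with the shut fingertips until it hit a hard stop, about 6 mm down at 9–11 N, and held it there for over 1.5 s. After I lifted out, the cap measured 58 mm above the bench, so it had sprung back up.
- **Isolator:** I pushed the handle from off to on until it met its stop. The force rose to 8 N within 2 mm of the position I had predicted. The last picture shows it leaning away from the robot at roughly 0.6 rad, against 0.55 expected. That figure is a rough depth fit.
- **Everything else:** In the last pictures the controller, the programme key and the other things on the bench look unmoved, and the gripper is clear of everything. I judged this by eye and did not measure each one.

**Where measurements disagreed:** the two fixed cameras placed the well about 7 mm apart, so I used the wrist camera instead. Its reading matched the well's given height and diameter. The knuckles came very close to the well's bezel at full depth, so some of the 9–11 N may have been on the rim. The depth travelled still agrees with the key being fully home.

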